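Turn the recipe card over on its ring stand

ROBOT

A 6-joint arm with a two-finger parallel gripper is mounted at the origin on the work surface. World frame = base frame: x ahead of the robot, y to its left, z up, the work surface at z = 0. Lengths are in mm, angles in degrees, forces in N, time in s.
With the tool pointing down it reaches from about 300 to 850 mm from the base axis. Payload 4.2 kg.
Tool frame: the origin (TCP) lies at the very end of the fingers, on their centre line; the grasp point (between the pads) lies 19 mm behind it (env.grip_point_offset is the distance from the TCP to the grasp point, in mm); z points along the fingers, y is the line along which they close (so a half turn about z gives the same grasp; the last joint's range is limited). The gripper opens to 91 mm and grips with 3 to 60 N. Pads are 32 mm wide; open, the fingers measure 118 mm over their backs; the gripper's body (76 mm by 178 mm) begins 60 mm behind the grasp point.
Start: joints at [-71.734, 18.312, 89.639, -0, 72.044, -1.146], TCP at [191.108, -542.329, 213.976] pointing down, gripper open.
Joint ranges: [-177.97, 177.97], [-48.28, 115.42], [12.27, 149.76], [-77.06, 257.06], [2.81, 150.46], [-146.56, 146.56]. Speed limits (degrees/s): [147.25, 147.25, 180, 180, 180, 180].

INTERFACE

Orientations are given as [roll, pitch, yaw] about the fixed x, y, z axes, in that order (R = Rz(yaw) Ry(pitch) Rx(roll)).
In Python, from workcell import env gives the robot as it stands. The module is installed in compiled form; this text tells all that it offers.
- The arm moves only by the tool arm_command, never from a script. Its argument "rows" is a list of rows, each an object with "delta_pos": the shift along the tool's x, y, z in mm, a list of three; "roll": the turn about the tool's z in units of 5 degrees (1.0 is 5 degrees); "jaw": the opening in per cent of the stroke, from 0 (shut) to 100 (fully open). A call has 1 to 20 rows; each row is the pose to reach, as a shift and turn from the pose commanded when the call began, along the tool's axes at that moment; what a row does not reach only later rows make up. A row lasts 1/12 s, in which the tool goes at most 41.7 mm and 7.16 degrees, less where a joint would pass 70% of its speed; a pose out of reach is approached as far as the arm can. A call with a gripper value outside its range is refused whole. The fingers move at their own pace and stop on an object; "squeeze" is the grip in N (left out, the last holds). Time passes only in rows, so rows that repeat a pose let the fingers close. It gives the time, the measured TCP pose, the force, the opening and the grip force at its end, in the units of the state.
- env.state(): the state, without advancing time (a new reading comes with each control period).
- env.grab_frame(name): name is "side" or "top"; returns a dict with "img" (384x512x3 uint8, blue, green, red), "z_map" (384x512 float32, mm along the optical axis (not along the pixel's ray), 0 where there is no reading), "fov_y" (degrees; the focal length in pixels is half the picture's height over the tangent of half this angle, whatever the lens; pixels are square), "cx", "cy" (the principal point, pixels), "dist" ([k1, k2, p1, p2, k3] as OpenCV has them; the pictures are not rectified), "R" (3x3) and "t" (3): a world point X has camera coordinates R X + t. Camera axes: x right, y down, z forward; pixel columns grow to the right and rows downward; lengths in mm; the calibration is good to about 2 mm. A picture is of the moment at which its call begins.
- env.job_done(): hands the job in; it is judged then, once.
The state is a dict: "time_s": time; "qpos": joint angles; "qvel": joint speeds; "effort": joint torques, N m; "ee_pos": TCP position; "ee_rot": TCP orientation; "force": force on the tool from outside, world axes, zero at the start; "torque": the same for the moment, N m; "gripper_width": finger opening in mm; "gripper_force": force on a finger pad.
Only numpy, scipy, OpenCV 4.12 (cv2) and the standard library are available. Lean on these libraries where they do the work, as an engineer would, in place of code of your own. Each camera call takes 0.05 s, during which the arm holds its last target. There are 200 camera calls.

TASK

On the class cooking table, turn the red-tabbed recipe leaf over the ring spine of its stand until it lies flat on the other half, with the blue card showing. Push it over and press it down with the fingertips only, never pinching the leaf between the fingers. Leave the spice jar, the measuring cup and the red bowl where they are.

Things in the scene. Friction and masses are not known exactly. Their poses are not given: they have to be found in the camera images.
- stand: Low wooden plinth fixed to the table, 180 (x) x 240 (y) x 36 mm high; origin at the centre of its underside. Its x axis runs along the ring spine, which crosses the middle of the top. The leaf starts on its -y half and must end on its +y half.
- spine (a point): Middle of the hinge line of the leaf, 42 mm above the table over the stand's origin; the hinge line runs along the stand's x axis.
- leaf (a joint): Angle of the leaf about the spine: 0 flat on the stand's -y half, 1.57 upright, 3.14 flat on the +y half (end stops at 0 and 3.14). Starts partly raised, leaning to -y. The rings are stiff: the leaf stays at whatever angle it is left at; about 2 N at its tab turns it.
- leaf_tab (a point): Middle of the red tab's outer edge, in the leaf's mid-plane, 160 mm from the hinge line. The leaf is a rigid white plate, 160 mm along the spine, 7 mm thick with its cards, from 12 to 140 mm from the hinge line; the tab, 50 mm wide, 7 mm thick (3 at its rim), in the middle of its free edge, reaches on to 160 mm, overhanging the plinth by 40 mm.
- spice_mid (a point): Bystander: loose amber spice jar with orange label and black cap, 48 mm diameter, 105 mm tall; the point is its centre half-way up. It stands beyond the stand's +x end.
- measure_mid (a point): Bystander: loose green measuring cup, 64 mm diameter, 60 mm tall; the point is on its axis half-way up. It stands beyond the stand's +x end.
- bowl_mid (a point): Bystander: loose red mixing bowl, 156 mm diameter, 85 mm tall; the point is on its axis half-way up. It stands off the stand's +y side.
- card_start (a point): Centre of the yellow card with a bowl picture, 142 x 108 mm, fixed on the leaf's face that looks up at the start; 77 mm from the hinge line, on the card's surface.
- card_next (a point): Centre of the blue card with a pie picture, 142 x 108 mm, fixed on the leaf's other face, which looks down at the start and up when the leaf is turned; 77 mm from the hinge line, on the card's surface.

How it is judged:
By the outcome, as a careful person would: the job done as asked, in the order asked, and still so for the second after the job is handed in, with the robot touching nothing.
It also fails if it takes over 48 s, if anything falls off the work surface, if the arm or the gripper's body presses on something with over 40 N, if the wrist force passes 120 N, or if a joint passes its speed limit or range.

## Working session

There is one attempt and no reset: what is moved stays moved. The work goes in short steps, Python scripts to look and compute and a tool call to move; the robot and the scene stay as the last step left them, time stands still between calls to the robot, and variables do not carry over. Pictures are saved under pics/ and viewed, at most 10 in all, crops included, and the job is handed in when it is done.

Besides the shell and the picture viewer there is one more tool, called after "Call:" as a command line: name --argument value ..., lists and objects as JSON in quotes. arm_command: Moves the arm, as the interface text tells. Its arguments: {"type":"object","properties":{"rows":{"type":"array"},"squeeze":{"type":"number"}},"required":["rows"]}

```bash
mkdir -p pics
cat > h.py <<'E'
import numpy as np, cv2
from workcell import env
def K(f):
    h=f["img"].shape[0]; a=h/2/np.tan(np.radians(f["fov_y"])/2)
    return np.array([[a,0,f["cx"]],[0,a,f["cy"]],[0,0,1]])
def pt(f,u,v,z=None):
    if z is None:
        w=f["z_map"][v-1:v+2,u-1:u+2]; z=np.median(w[w>0])
    n=cv2.undistortPoints(np.array([[[u,v]]],float),K(f),np.array(f["dist"],float))[0,0]
    return np.array(f["R"]).T@(np.array([n[0]*z,n[1]*z,z])-np.array(f["t"]))
E
python3 - <<'E'
from h import *
import pickle
for n in("top","side"):
    f=env.grab_frame(n); pickle.dump(f,open(n+".pkl","wb")); cv2.imwrite(f"pics/{n}0.png",cv2.resize(f["img"],(800,600)))
    print(n,np.round(-np.array(f["R"]).T@np.array(f["t"])))
s=env.state(); print(s)
E
```

```text
top [ 540.  107. 1312.]
side [ 554. -866.  631.]
{'time_s': 0.1, 'qpos': array([-7.17344806e+01,  1.83484070e+01,  8.97005002e+01, -6.12547894e-04,
        7.20425528e+01, -1.14697015e+00]), 'qvel': array([-0.05783365, -0.03386809, -0.11575103, -0.02602518, -0.0755138 ,
        0.00872259]), 'effort': array([ 2.26577195e-04, -4.13332665e+01, -2.32510668e+01,  7.27899279e-02,
        4.21944063e-02, -5.63641072e-05]), 'ee_pos': array([ 190.95649012, -541.88584225,  213.19269748]), 'ee_rot': array([-1.79908547e+02, -1.24847116e-03,  1.94126778e+01]), 'force': array([-0.13630296,  0.62348459, -0.10381367]), 'torque': array([ 0.00427373,  0.03134916, -0.00508904]), 'gripper_force': 0.0, 'gripper_width': 91.39424497561274}
```

View pics/top0.png

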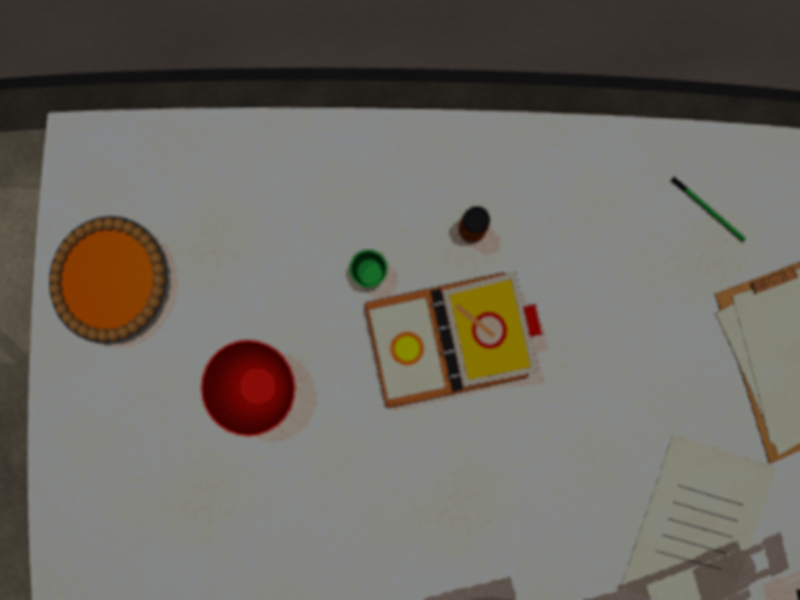

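View pics/side0.png

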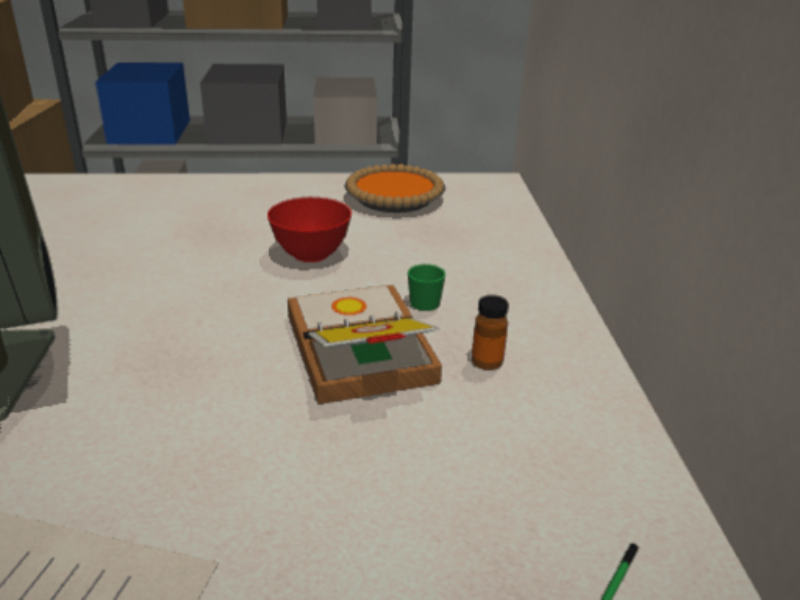

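The top view shows the spine from about (437,290) to (457,391), the tab at (533,320), the bowl at (248,388), the cup at (368,268) and the jar at (475,222). In the side view the leaf is raised, leaning to -y. Next I measure these points.

Run:
```python
from h import *
import pickle
f=pickle.load(open("top.pkl","rb"))
for n,(u,v) in dict(c1=(368,306),c2=(390,402),spA=(438,292),spB=(456,388),tabc=(533,320),tabo=(540,320),taba=(537,306),tabb=(541,333),leafmid=(490,330),leafnear=(462,335),bowl=(248,388),bowlR=(293,388),cup=(368,254),jar=(476,218),stand=(407,348)).items():
    print(n,np.round(pt(f,round(u/1.5625),round(v/1.5625)),0))
# red tab pixels
b,g,r=[f["img"][...,i].astype(int) for i in range(3)]
m=((r>90)&(g<40)&(b<60)).astype(np.uint8); m[:,:320]=0
vs,us=np.nonzero(m); P=np.array([pt(f,u,v,f["z_map"][v,u]) for u,v in zip(us,vs) if f["z_map"][v,u]>0]); print(len(P),P[:,:].mean(0)) if len(P) else 0
s=pickle.load(open("side.pkl","rb"))
for n,(u,v) in dict(leafL=(330,338),leafR=(425,328),tab=(385,338)).items(): print(n,np.round(pt(s,round(u/1.5625),round(v/1.5625)),0))
# plinth top corners by fit of wood: cover-plane fit of yellow card
m=(r>90)&(g>90)&(b<60); m[:,:280]=False
vs,us=np.nonzero(m); P=np.array([pt(f,u,v,f["z_map"][v,u]) for u,v in zip(us,vs) if f["z_map"][v,u]>0])
c=P.mean(0); n=np.linalg.svd(P-c)[2][2]; n*=np.sign(n[2]); print("card",len(P),c,n,"angle",np.degrees(np.arccos(n[2])), "dir",np.degrees(np.arctan2(n[1],n[0])))
```

```text
c1 [623. 181.  37.]
c2 [468. 141.  37.]
spA [649.  68.  39.]
spB [493.  35.  40.]
tabc [602. -79. 109.]
tabo [ 608. -109.    4.]
taba [ 632. -104.    0.]
tabb [583. -92. 109.]
leafmid [587. -16.  81.]
leafnear [580.  27.  60.]
bowl [482. 385.   3.]
bowlR [488. 295.  79.]
cup [710. 184.  29.]
jar [760.  11. 107.]
stand [555. 118.  39.]
152 [599.44130256 -69.31901011 105.30842912]
leafL [529. -54.  91.]
leafR [657. -50. 101.]
tab [600. -85. 110.]
card 1849 [587.26212439 -14.62968778  79.64827953] [-0.10096715  0.41444086  0.90445808] angle 25.24960648694538 dir 103.69182514982026
```

Plane fit of the yellow card gives: hinge at (571, 51.5, 43), stand yaw 13.7°, leaf angle about 25°, tab edge at about (605, -89, 110). These agree with the measured tab and the given sizes. First I move to the -y side of the tab, shut the fingers and align the yaw.

Call:
arm_command --rows '[{"delta_pos": [30,-12,0],"roll": 0.1,"jaw": 0},{"delta_pos": [60,-24,0],"roll": 0.2,"jaw": 0},{"delta_pos": [90,-36,0],"roll": 0.3,"jaw": 0},{"delta_pos": [120,-48,0],"roll": 0.4,"jaw": 0},{"delta_pos": [150,-60,0],"roll": 0.5,"jaw": 0},{"delta_pos": [180,-72,0],"roll": 0.6,"jaw": 0},{"delta_pos": [210,-84,0],"roll": 0.7,"jaw": 0},{"delta_pos": [240,-96,0],"roll": 0.8,"jaw": 0},{"delta_pos": [270,-108,0],"roll": 0.9,"jaw": 0},{"delta_pos": [300,-120,0],"roll": 1.0,"jaw": 0},{"delta_pos": [330,-132,0],"roll": 1.1,"jaw": 0},{"delta_pos": [360,-144,0],"roll": 1.14,"jaw": 0},{"delta_pos": [390,-156,0],"roll": 1.14,"jaw": 0},{"delta_pos": [420,-168,0],"roll": 1.14,"jaw": 0},{"delta_pos": [450,-180,0],"roll": 1.14,"jaw": 0},{"delta_pos": [480,-192,0],"roll": 1.14,"jaw": 0},{"delta_pos": [510,-204,0],"roll": 1.14,"jaw": 0},{"delta_pos": [534,-215,0],"roll": 1.14,"jaw": 0},{"delta_pos": [534,-215,0],"roll": 1.14,"jaw": 0},{"delta_pos": [534,-215,0],"roll": 1.14,"jaw": 0}]' --squeeze 20

```text
time_s: 1.77
ee_pos: [623.6, -161.0, 212.9]
ee_rot: [-180.0, 0.1, 13.8]
force: [-0.4, -0.1, 0.0]
gripper_width: 0.6
gripper_force: 0.0
```

Call:
arm_command --rows '[{"delta_pos": [0,0,30],"roll": 0,"jaw": 0},{"delta_pos": [0,0,60],"roll": 0,"jaw": 0},{"delta_pos": [0,0,95],"roll": 0,"jaw": 0},{"delta_pos": [0,0,128],"roll": 0,"jaw": 0},{"delta_pos": [0,-20,128],"roll": 0,"jaw": 0},{"delta_pos": [0,-40,128],"roll": 0,"jaw": 0},{"delta_pos": [0,-50,128],"roll": 0,"jaw": 0},{"delta_pos": [0,-56,128],"roll": 0,"jaw": 0},{"delta_pos": [0,-60,127],"roll": 0,"jaw": 0},{"delta_pos": [0,-63,124],"roll": 0,"jaw": 0},{"delta_pos": [0,-66,119],"roll": 0,"jaw": 0},{"delta_pos": [0,-69,113],"roll": 0,"jaw": 0},{"delta_pos": [0,-72,107],"roll": 0,"jaw": 0},{"delta_pos": [0,-76,101],"roll": 0,"jaw": 0},{"delta_pos": [0,-76,101],"roll": 0,"jaw": 0}]'

```text
time_s: 3.02
ee_pos: [606.0, -88.7, 115.0]
ee_rot: [179.9, -0.1, 13.7]
force: [0.4, -3.6, 3.3]
gripper_width: 0.3
gripper_force: 2.0
```

```bash
cat > look.py <<'E'
from h import *
import sys
f=env.grab_frame("side"); cv2.imwrite("pics/"+sys.argv[1],cv2.resize(f["img"][150:290,150:350],(800,560)))
E
python3 look.py s1.png
```

```text
(no output)
```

View pics/s1.png

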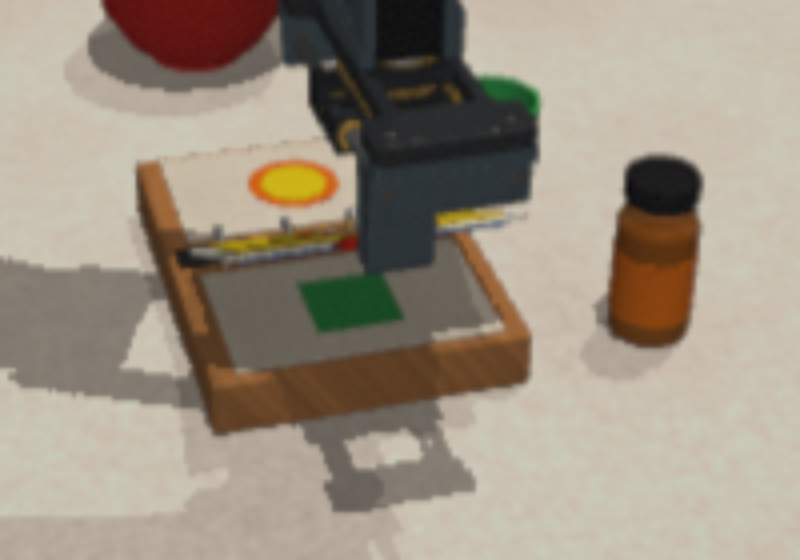

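The leaf has risen to about edge-on to the camera (~35°), with the finger at (395,230) on the tab and a light force. I continue along the arc.

Call:
arm_command --rows '[{"delta_pos": [0,-4,-6],"roll": 0,"jaw": 0},{"delta_pos": [0,-8,-12],"roll": 0,"jaw": 0},{"delta_pos": [0,-13,-18],"roll": 0,"jaw": 0},{"delta_pos": [0,-18,-24],"roll": 0,"jaw": 0},{"delta_pos": [0,-23,-30],"roll": 0,"jaw": 0},{"delta_pos": [0,-28,-35],"roll": 0,"jaw": 0},{"delta_pos": [0,-34,-40],"roll": 0,"jaw": 0},{"delta_pos": [0,-40,-44],"roll": 0,"jaw": 0},{"delta_pos": [0,-46,-48],"roll": 0,"jaw": 0},{"delta_pos": [0,-52,-52],"roll": 0,"jaw": 0},{"delta_pos": [0,-52,-52],"roll": 0,"jaw": 0}]'

```text
time_s: 3.98
ee_pos: [594.0, -37.6, 166.7]
ee_rot: [179.9, -0.2, 13.7]
force: [1.2, -2.2, 2.1]
gripper_width: 0.1
gripper_force: 1.4
```

```bash
python3 look.py s2.png
```

```text
(no output)
```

View pics/s2.png

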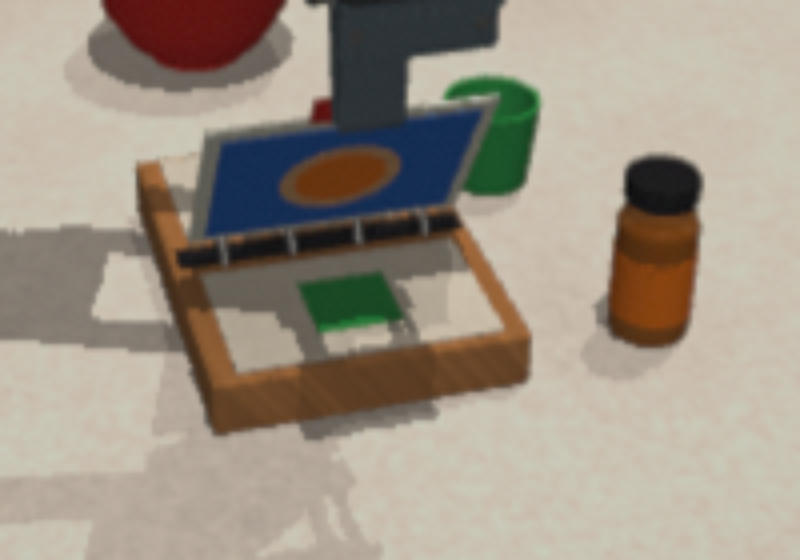

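The blue face now shows at about 62°, with the finger at the tab (370,110). I go past upright.

Call:
arm_command --rows '[{"delta_pos": [0,-8,-4],"roll": 0,"jaw": 0},{"delta_pos": [0,-16,-7],"roll": 0,"jaw": 0},{"delta_pos": [0,-26,-10],"roll": 0,"jaw": 0},{"delta_pos": [0,-36,-11],"roll": 0,"jaw": 0},{"delta_pos": [0,-46,-11],"roll": 0,"jaw": 0},{"delta_pos": [0,-56,-10],"roll": 0,"jaw": 0},{"delta_pos": [0,-66,-9],"roll": 0,"jaw": 0},{"delta_pos": [0,-76,-7],"roll": 0,"jaw": 0},{"delta_pos": [0,-86,-4],"roll": 0,"jaw": 0},{"delta_pos": [0,-96,-1],"roll": 0,"jaw": 0},{"delta_pos": [0,-106,0],"roll": 0,"jaw": 0},{"delta_pos": [0,-116,0],"roll": 0,"jaw": 0},{"delta_pos": [0,-126,0],"roll": 0,"jaw": 0},{"delta_pos": [0,-136,0],"roll": 0,"jaw": 0},{"delta_pos": [0,-145,0],"roll": 0,"jaw": 0},{"delta_pos": [0,-145,0],"roll": 0,"jaw": 0}]'

```text
time_s: 5.37
ee_pos: [558.0, 105.1, 165.0]
ee_rot: [-179.9, 0.0, 13.8]
force: [-0.6, -0.3, 0.4]
gripper_width: 0.5
gripper_force: 0.0
```

```bash
python3 look.py s3.png
```

```text
(no output)
```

View pics/s3.png

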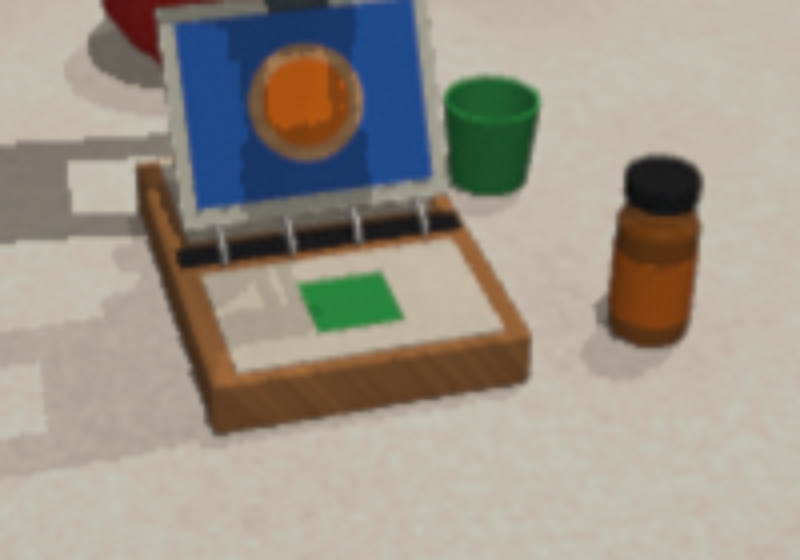

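Past upright (~118°): blue card facing us, finger at the top edge (295,5). Next I bring it down and press flat.

Call:
arm_command --rows '[{"delta_pos": [0,-10,6],"roll": 0,"jaw": 0},{"delta_pos": [0,-20,14],"roll": 0,"jaw": 0},{"delta_pos": [0,-28,23],"roll": 0,"jaw": 0},{"delta_pos": [0,-35,32],"roll": 0,"jaw": 0},{"delta_pos": [0,-41,42],"roll": 0,"jaw": 0},{"delta_pos": [0,-46,52],"roll": 0,"jaw": 0},{"delta_pos": [0,-50,62],"roll": 0,"jaw": 0},{"delta_pos": [0,-54,73],"roll": 0,"jaw": 0},{"delta_pos": [0,-58,84],"roll": 0,"jaw": 0},{"delta_pos": [0,-62,95],"roll": 0,"jaw": 0},{"delta_pos": [0,-65,105],"roll": 0,"jaw": 0},{"delta_pos": [0,-66,111],"roll": 0,"jaw": 0},{"delta_pos": [0,-66,115],"roll": 0,"jaw": 0},{"delta_pos": [0,-66,118],"roll": 0,"jaw": 0},{"delta_pos": [0,-66,120],"roll": 0,"jaw": 0},{"delta_pos": [0,-66,121],"roll": 0,"jaw": 0},{"delta_pos": [0,-66,121],"roll": 0,"jaw": 0}]'

```text
time_s: 6.83
ee_pos: [542.8, 167.2, 45.7]
ee_rot: [-180.0, -0.0, 13.7]
force: [-4.4, 0.1, 9.5]
gripper_width: 0.6
gripper_force: 5.1
```

Call:
arm_command --rows '[{"delta_pos": [0,0,2],"roll": 0,"jaw": 0},{"delta_pos": [0,0,3],"roll": 0,"jaw": 0},{"delta_pos": [0,0,3],"roll": 0,"jaw": 0},{"delta_pos": [0,0,3],"roll": 0,"jaw": 0}]'

```text
time_s: 7.17
ee_pos: [542.9, 167.3, 45.4]
ee_rot: [-180.0, -0.1, 13.7]
force: [-8.8, -2.3, 27.3]
gripper_width: 0.8
gripper_force: 13.5
```

Call:
arm_command --rows '[{"delta_pos": [0,0,-5],"roll": 0,"jaw": 0},{"delta_pos": [0,0,-20],"roll": 0,"jaw": 0},{"delta_pos": [0,0,-50],"roll": 0,"jaw": 0},{"delta_pos": [0,0,-85],"roll": 0,"jaw": 0},{"delta_pos": [0,0,-120],"roll": 0,"jaw": 0},{"delta_pos": [0,30,-150],"roll": 0,"jaw": 0},{"delta_pos": [0,65,-160],"roll": 0,"jaw": 0},{"delta_pos": [0,100,-160],"roll": 0,"jaw": 0},{"delta_pos": [0,135,-160],"roll": 0,"jaw": 0},{"delta_pos": [0,170,-160],"roll": 0,"jaw": 0},{"delta_pos": [0,205,-160],"roll": 0,"jaw": 0},{"delta_pos": [0,240,-160],"roll": 0,"jaw": 0},{"delta_pos": [0,275,-160],"roll": 0,"jaw": 0},{"delta_pos": [0,310,-160],"roll": 0,"jaw": 0},{"delta_pos": [0,310,-160],"roll": 0,"jaw": 0}]'

```text
time_s: 8.42
ee_pos: [617.6, -140.3, 200.8]
ee_rot: [179.8, -0.1, 13.4]
force: [-1.0, 0.1, -0.0]
gripper_width: 0.5
gripper_force: 0.0
```

Run:
```python
from h import *
f=env.grab_frame("top"); cv2.imwrite("pics/top9.png",cv2.resize(f["img"],(800,600)))
b,g,r=[f["img"][...,i].astype(int) for i in range(3)]
m=(b>70)&(r<60); m[:,:200]=False; m[:,330:]=False
vs,us=np.nonzero(m); P=np.array([pt(f,u,v,f["z_map"][v,u]) for u,v in zip(us,vs) if f["z_map"][v,u]>0])
c=P.mean(0); n=np.linalg.svd(P-c)[2][2]; n*=np.sign(n[2]); print(len(P),c,n,P[:,2].min(),P[:,2].max()); s=env.state();print(s["time_s"],s["force"])
```

```text
1566 [553.4159448  128.20352725  46.16766972] [-1.24735313e-03 -2.27744152e-04  9.99999196e-01] 35.9995353769117 56.64812423792946
8.4667 [-0.66167002  0.84922479  0.63773466]
```

View pics/top9.png

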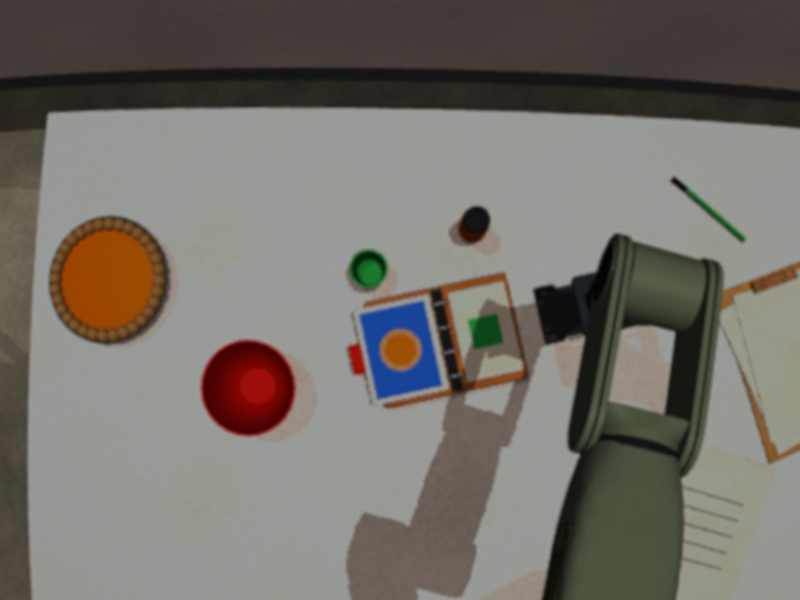

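The leaf lies flat on the +y half: blue card at (400,350), plane tilt under 0.1°, height 46 mm. The jar (475,222), cup (368,268) and bowl (248,388) have not moved, and the robot is clear.

```bash
python3 -c "
from workcell import env
print(env.job_done())"
```

```text
the job is handed in; nothing more can be done
None
```

The recipe leaf now lies flat on the +y half of the stand with the blue card showing, pushed and pressed only with closed fingertips; the jar, cup and bowl did not move, and the job was handed in at about 8.5 s.

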